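# Seat a centrifuge rotor over its drive dogs and shut the lid

## Robot

A 7-joint arm with a two-finger parallel gripper is mounted at the origin on the work surface. World frame = base frame: x ahead of the robot, y to its left, z up, the work surface at z = 0. Lengths are in m, angles in rad, forces in N, time in s.
With the tool pointing down it reaches from about 0.425 to 0.925 m from the base axis. Payload 6.8 kg.
Tool frame: the origin (TCP) lies on the centre line of the jaws, within the pads' length; the fingertips stand 8 mm ahead of it and the grasp point (between the pads) lies 11 mm behind it (bot.tips_ahead is the distance from the TCP to the fingertips, in m); z points along the fingers, y is the line along which they close (so a half turn about z gives the same grasp; the last joint's range is limited). The gripper opens to 85 mm and grips with 20 to 120 N. Pads are 22 mm wide; open, the fingers measure 114 mm over their backs; the gripper's body (76 mm by 85 mm) begins 54 mm behind the grasp point. The pads swing forward as they close: fully open they stand 13 mm farther back than shut.
Start: joints at [1.051, 0.477, 0.022, 1.555, -0.011, 1.109, -0.083], TCP at [0.27, -0.619, 0.239] pointing down, gripper open.
Joint ranges: [-2.96, 2.96], [-0.34, 2.1], [-1.41, 1.46], [0.24, 2.44], [-1.37, 4.51], [0.17, 1.92], [-2.96, 2.96]. Speed limits (rad/s): [2.39, 2.39, 3.14, 3.14, 3.14, 3.14, 3.14].

## Interface

Orientations are given as a unit quaternion [w, x, y, z].
In Python, from station import bot gives the robot as it stands.
- The arm moves only by the tool send_rows, never from a script. Its argument "deltas" is text: rows parted by semicolons, each of 4 numbers parted by spaces: the shift along the tool's x, y, z in m, then the turn about the tool's z in degrees. In form: x y z spin; .... A call has 1 to 5 rows; each row is the pose to reach, as a shift and turn from the pose commanded when the call began, along the tool's axes at that moment; what a row does not reach only later rows make up. A row lasts 1/10 s, in which the tool goes at most 50 mm and 8.59 degrees, less where a joint would pass 70% of its speed; a pose out of reach is approached as far as the arm can. A call with a gripper value outside its range is refused whole. "claw" is the opening, from 0 (shut) to 1 (fully open), set as the call begins (left out, the last holds). The fingers move at their own pace and stop on an object; "force" is the grip in N (left out, the last holds). Time passes only in rows, so rows that repeat a pose let the fingers close. It gives the time, the measured TCP pose, the force, the opening and the grip force at its end, in the units of the state.
- bot.get_obs(): the state, without advancing time (a new reading comes with each control period).
- bot.read_camera(name): name is "scene" or "top"; returns a dict with "img" (400x640x3 uint8, red, green, blue), "depth" (400x640 float32, m along the optical axis (not along the pixel's ray), 0 where there is no reading), "fx", "fy", "cx", "cy" (pixels), "camera_from_world" (4x4, takes a point from world to camera coordinates). Camera axes: x right, y up, looking along -z (the intrinsics and any distortion apply to the point x, -y, -z); pixel columns grow to the right and rows downward; lengths in m; the calibration is good to about 2 mm. A picture is of the moment at which its call begins.
- bot.hand_in(): hands the job in; it is judged then, once.
Trained networks look in a picture, given as the dict that the camera call returned (one of the last four; its "shot" number tells which), for a name from the list of things; names that differ only in an ending like _2 or _b are one class to them, and where a whole thing is asked for, a point or a joint stands for the part that bears it (a point fixed in the world has none). Each returns a list of dicts, best first, with "confidence" (0 to 1); they miss things now and then, are a little off and sometimes report something else, mostly with a low value. They report only what shows in the picture. A call takes as long as a camera call. They do not tell look-alikes from the thing itself.
- bot.masks_of(picture, query): "mask" (400x640 bool, what is visible of it).
- bot.landmark_of(picture, query): "xyz" ([x, y, z] in m, in world coordinates, good to about 4 mm: a listed point, or the origin of a listed thing).
The state is a dict: "t": time; "q": joint angles; "joint_vel": joint speeds; "joint_torque": joint torques, N m; "eef_pos": TCP position; "tool_rot": TCP orientation; "contact_force": force on the tool from outside, world axes, zero at the start; "torque": the same for the moment, N m; "gripper_width": opening from 0.0 (shut) to 1.0 (fully open); "grasp_force": force on a finger pad.
Only numpy, scipy, OpenCV 4.12 (cv2) and the standard library are available. Lean on these libraries where they do the work, as an engineer would, in place of code of your own. Each camera call takes 0.05 s, during which the arm holds its last target. There are 200 camera calls.

## Task

The rotor has been dropped into the centrifuge out of line and is riding on top of the spindle's drive dogs. Push it round until its slots drop over the dogs, press it fully home on the spindle until it snaps in, and only then close the lid completely, leaving everything else on the bench where it is.

Things in the scene. Friction and masses are not known exactly. Their poses are not given: they have to be found in the camera images.
- centrifuge: White low microcentrifuge, fixed. Case 206 mm (its x) by 286 mm (its y), top 142 mm above the bench. Control panel on its own -y side, lid hinged along its +y (back) edge. In the top a round bowl, radius 84 mm, floor 72 mm above the bench, with the drive spindle in its middle. Origin on the bench under the spindle's axis.
- spindle_face (a point): Centre of the spindle's upper face, 85 mm above the bench, z up. The face (radius 42) has a taper socket, 35 mm wide at the mouth, 50 mm deep, and two steel dogs, one at +x and one at -x: 10 mm wide, 25 to 41 mm from the axis (their ends show beyond the flange), 12 mm high. The motor holds the spindle (0.2 N m): it does not follow a rotor sliding on its dogs.
- rotor: Four-place aluminium angle rotor, 0.4 kg. Origin on its axis at the flange's underside, z up. Flange radius 36, 12 mm thick, with two open slots 14 mm wide in its edge at +x and -x, to go over the dogs either way round. Taper shank below, 46 mm long. At the start the flange rides on the dogs, 12 mm above the spindle face, slots 30 to 90 degrees from the dogs (nearest way).
- rotor_sleeve (a point): One of four tube sleeves, at 45, 135, 225, 315 degrees about the rotor's z; 20 mm thick, 48 mm long, sloping outwards and down at 45 degrees. This point is on the axis of the 45 degree one, 50 mm from the rotor's axis, 10 mm above the flange's underside; outer end 69 mm from the axis. Pushed round (about 0.1 N m) the rotor slides on the dogs and drops 5 mm when slots meet dogs.
- rotor_grip (a point): Middle of the top of the rotor's black wing grip, 55 mm above the flange's underside. The wing is 52 mm long along the rotor's x (in line with the slots), 16 mm thick, 25 mm high. With slots over dogs, sprung catch balls in the socket hold the rotor about 7 mm short of home; pushed down with 15 to 20 N it snaps home, flange flat on the spindle face and dog tops flush with the flange's top.
- lid (a joint): Opening angle of the lid, rad: 0 shut, grows as it opens; 1.57 is upright, it starts a little past that. A friction hinge: it stays where it is left and takes 0.2 to 1 N m to move.
- lid_hinge (a point): On the lid's hinge axis at mid-width, 147 mm above the bench, 100 mm from the spindle's axis towards the back; the axis runs along the centrifuge's x. This frame turns with the lid: the lid fills 2 to 202 mm in its -y, 206 mm wide, underside 3 mm below the hinge axis, outer face 22 mm above it (15 mm in a 20 mm border). Open, the outer face looks to the centrifuge's back.
- lid_edge (a point): Middle of the lid's free edge on the outer face, 200 mm from the hinge axis and 15 mm from it towards the outer face.
- cassette: Bystander, to be left alone: grey card cassette 150 x 64 mm holding five upright white test cards, 98 mm tall. Origin under its middle.
- tube_rack: Bystander, to be left alone: clear rack 70 x 150 mm of capped tubes, 68 mm tall. Origin under its middle.
- code_reader: Bystander, to be left alone: black hand-held code reader 175 mm long, 62 mm wide, 42 mm tall, lying down. Origin under its middle.
- pipette: Bystander, to be left alone: white single-channel pipette 290 mm long, 24 mm thick, lying down. Origin under its middle.
- pen: Bystander, to be left alone: black and grey felt pen 126 mm long, 12 mm thick, lying down. Origin under its middle.
- reagent_jar: Bystander, to be left alone: amber jar, 56 mm across, 85 mm tall. Origin under its middle.
- spanner: Bystander, to be left alone: flat steel spanner 145 mm long, 6 mm thick, lying down. Origin under its middle.
There are look-alikes about, which are no part of the job. What is shaped like the rotor but yellow is not meant.

How it is judged:
On the way:
1. the rotor is home on the spindle, slots over the dogs, while the lid is still open (z of rotor in the frame of spindle_face between -0.0025 and 0.0025 m and horizontal distance between rotor and spindle_face below 0.003 m and angle between the x axis of rotor and the x axis of spindle_face, either way round below 0.09 rad and angle between rotor's own z axis and vertical below 0.04 rad and value of joint lid above 0.5 rad), for 0.2 s.
At the end, for the whole second after the job is handed in: The rotor sits home on the spindle: flange within 2.5 mm of the spindle face, within 3 mm of its axis, slots in line with the dogs (5 degrees), upright (2.3 degrees), at rest; and the lid is shut (within 0.035 rad) and at rest (z of rotor in the frame of spindle_face between -0.0025 and 0.0025 m and horizontal distance between rotor and spindle_face below 0.003 m and angle between the x axis of rotor and the x axis of spindle_face, either way round below 0.09 rad and angle between rotor's own z axis and vertical below 0.04 rad and value of joint lid below 0.035 rad and velocity of joint lid below 0.05 rad/s and linear speed of rotor below 0.02 m/s); the robot touches nothing.
It fails at once if a bystander on the bench is displaced by more than 30 mm (distance of any of cassette, tube_rack, code_reader, pipette, pen, reagent_jar, spanner from where it was at the start of the episode above 0.03 m).
It also fails if it takes over 70 s, if anything falls off the work surface, if the arm or the gripper's body presses on something with over 40 N, if the wrist force passes 120 N, or if a joint passes its speed limit or range.

## Working session

There is one attempt and no reset: what is moved stays moved. The work goes in short steps, Python scripts to look and compute and a tool call to move; the robot and the scene stay as the last step left them, time stands still between calls to the robot, and variables do not carry over. Pictures are saved under pics/ and viewed, at most 10 in all, crops included, and the job is handed in when it is done.

Besides the shell and the picture viewer there is one more tool, called after ">>>" as name(argument=value, ...) on one line, values as JSON. send_rows: Moves the arm, as the interface text tells. Its arguments: {"type":"object","properties":{"deltas":{"type":"string"},"claw":{"type":"number"},"force":{"type":"number"}},"required":["deltas"]}

```bash
mkdir -p pics; ls
cat > h.py <<'E'
from station import bot
import numpy as np, cv2
from scipy.spatial.transform import Rotation as R
def save(p,name,crop=None,scale=1):
    im=p["img"][:,:,::-1]
    if crop: a,b,c,d=crop; im=im[b:d,a:c]
    cv2.imwrite("pics/"+name,cv2.resize(im,None,fx=scale,fy=scale,interpolation=cv2.INTER_CUBIC))
def cloud(p):
    v,u=np.mgrid[:400,:640]; d=p["depth"]
    c=np.stack([(u-p["cx"])/p["fx"]*d,-(v-p["cy"])/p["fy"]*d,-d,np.ones_like(d)],-1)
    w=c@np.linalg.inv(p["camera_from_world"]).T
    w=w[...,:3].copy(); w[d==0]=np.nan
    return w
def px(p,x):
    c=p["camera_from_world"]@np.r_[x,1]
    return np.array([p["cx"]+p["fx"]*c[0]/-c[2],p["cy"]-p["fy"]*c[1]/-c[2]])
E
python3 - <<'E'
from h import *
o=bot.get_obs(); print({k:np.round(v,3) for k,v in o.items()})
ims=[]
for c in ["scene","top"]:
    p=bot.read_camera(c); save(p,c+"0.png"); print(c,[k for k in p], np.linalg.inv(p["camera_from_world"])[:3,3], p["fx"])
    for q in ["centrifuge","spindle_face","rotor","rotor_sleeve","rotor_grip","lid_hinge","lid_edge","cassette","tube_rack","code_reader","pipette","pen","reagent_jar","spanner"]:
        for l in bot.landmark_of(p,q): print(q,np.round(l["xyz"],3),round(l["confidence"],2),px(p,l["xyz"]).round())
E
```

```text
pics
{'t': np.float64(0.0), 'q': array([ 1.051,  0.478,  0.022,  1.556, -0.012,  1.109, -0.083]), 'joint_vel': array([ 0.002, -0.   ,  0.   , -0.002,  0.001, -0.001, -0.001]), 'joint_torque': array([-0.0000e+00, -5.9645e+01,  1.6070e+00, -2.8120e+01,  1.2000e-02,
        9.0000e-03,  0.0000e+00]), 'eef_pos': array([ 0.27 , -0.618,  0.238]), 'tool_rot': array([-0.001,  0.979,  0.204, -0.   ]), 'contact_force': array([ 0.144,  0.728, -0.087]), 'torque': array([ 0.015, -0.01 ,  0.007]), 'grasp_force': np.float64(0.0), 'gripper_width': np.float64(1.005)}
scene ['img', 'depth', 'fx', 'fy', 'cx', 'cy', 'camera_from_world', 'shot'] [ 1.02542446 -0.59217867  1.15601444] 488.2039686964241
centrifuge [ 0.507  0.002 -0.001] 0.76 [318. 221.]
spindle_face [0.51  0.003 0.086] 0.66 [319. 204.]
spindle_face [ 0.501  0.419 -0.002] 0.3 [400. 140.]
rotor [0.508 0.003 0.102] 0.74 [319. 200.]
rotor [0.284 0.22  0.047] 0.59 [309. 131.]
rotor_sleeve [0.762 0.233 0.057] 0.66 [441. 206.]
rotor_sleeve [0.314 0.178 0.057] 0.65 [308. 141.]
rotor_sleeve [ 0.526 -0.044  0.109] 0.63 [312. 213.]
rotor_sleeve [ 0.50
[... 1212 characters left out ...]
4] 0.98 [235. 112.]
rotor_sleeve [0.316 0.179 0.058] 0.78 [257. 281.]
rotor_sleeve [ 0.525 -0.043  0.107] 0.71 [344. 197.]
rotor_grip [0.279 0.217 0.102] 0.86 [239. 300.]
rotor_grip [0.708 0.245 0.104] 0.71 [225. 126.]
lid_hinge [ 0.503 -0.1    0.145] 0.91 [369. 205.]
lid_edge [ 0.503 -0.145  0.341] 0.58 [407. 201.]
cassette [ 0.479 -0.373  0.   ] 0.92 [465. 213.]
tube_rack [0.499 0.419 0.   ] 0.96 [173. 212.]
tube_rack [0.508 0.004 0.093] 0.27 [324. 204.]
code_reader [ 0.674 -0.41   0.002] 0.58 [476. 141.]
pipette [ 0.776 -0.016  0.001] 0.91 [330. 107.]
pen [ 0.676 -0.284 -0.005] 0.75 [428. 142.]
reagent_jar [0.678 0.401 0.   ] 0.58 [179. 147.]
spanner [ 0.477 -0.261 -0.001] 0.6 [423. 215.]
```

View pictures.

Run:
```python
from h import *
a=cv2.imread("pics/scene0.png")[90:300,200:480];b=cv2.imread("pics/top0.png")[90:330,200:480]
cv2.imwrite("pics/m.png",np.vstack([cv2.resize(a,(400,300),interpolation=cv2.INTER_CUBIC),cv2.resize(b,(350,300),interpolation=cv2.INTER_CUBIC)[:, :].copy() if 0 else cv2.copyMakeBorder(cv2.resize(b,(350,300),interpolation=cv2.INTER_CUBIC),0,0,0,50,0)]))
```

```text
(no output)
```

View pics/top0.png

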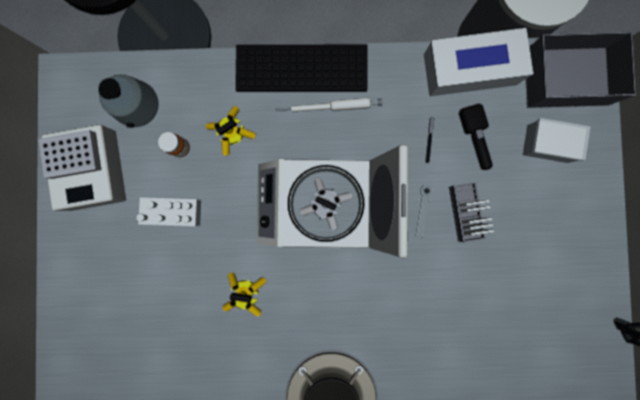

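View pics/scene0.png

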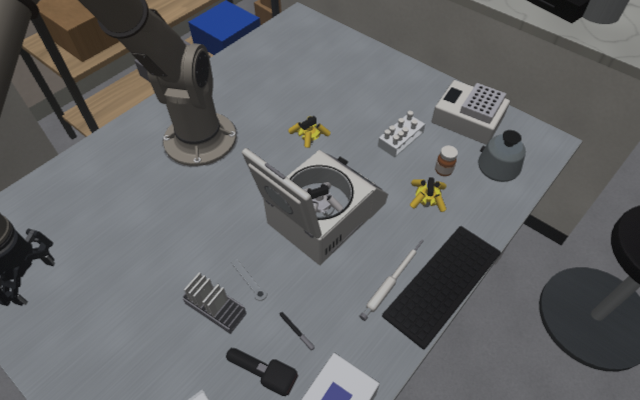

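Three rotor-shaped things show in the top view: yellow at (231,130), yellow at (243,294) and silver at (325,203). The silver one is meant, because it is in the centrifuge bowl and is not yellow. I'll confirm that in a crop and measure its orientation.

Run:
```python
from h import *
p=bot.read_camera("top"); s=bot.read_camera("scene")
a=cv2.resize(p["img"][155:255,255:415,::-1],None,fx=5,fy=5,interpolation=cv2.INTER_CUBIC)
cv2.imwrite("pics/crop1.png",a)
for pic in (p,s):
    w=cloud(pic); 
    m=bot.masks_of(pic,"rotor_grip")
    print([(round(x["confidence"],2),x["mask"].sum(),np.argwhere(x["mask"]).mean(0)) for x in m])
    d=np.hypot(w[...,0]-.509,w[...,1]-.003)
    g=(d<.034)&(w[...,2]>.133)&(w[...,2]<.165)&(pic["img"].max(-1)<90)
    P=w[g]; print("grip pts",len(P),P.mean(0),np.percentile(P[:,2],[5,50,95]))
    u,sv,vt=np.linalg.svd(P[:,:2]-P[:,:2].mean(0),full_matrices=False); print("axis deg",np.degrees(np.arctan2(vt[0,1],vt[0,0])),sv)
# case yaw: top white surface at z .142
w=cloud(p); g=(abs(w[...,2]-.142)<.006)&(abs(w[...,0]-.51)<.13)&(abs(w[...,1]-.02)<.16)
import cv2
print(cv2.minAreaRect((w[g][:,:2]*1000).astype(np.float32)), w[g].min(0),w[g].max(0))
g=(w[...,2]>.16)&(w[...,1]<-.08)&(w[...,1]>-.2)&(abs(w[...,0]-.51)<.12)
P=w[g];top=P[P[:,2]>.33];print("lid",P.min(0),P.max(0)); print(np.polyfit(top[:,0],top[:,1],1))
```

```text
[(0.91, np.int64(1077), array([202.96935933, 325.57567317])), (0.74, np.int64(934), array([129.52141328, 229.53211991])), (0.73, np.int64(955), array([293.39685864, 243.68691099]))]
grip pts 146 [0.50875085 0.00112086 0.14957976] [0.13453007 0.15042877 0.15299294]
axis deg -117.3217854408668 [0.17951254 0.08320199]
[(0.97, np.int64(678), array([130.32448378, 309.54572271])), (0.93, np.int64(581), array([198.01549053, 323.38209983])), (0.82, np.int64(856), array([193.12850467, 428.47663551])), (0.6, np.int64(1976), array([302.94230769, 213.74797571]))]
grip pts 166 [5.12349562e-01 2.29787640e-06 1.46560611e-01] [0.13439257 0.14924256 0.15399947]
axis deg -121.24983020635169 [0.19696979 0.09398398]
((510.70068359375, 8.893470764160156), (214.8233184814453, 203.68272399902344), 87.90447998046875) [ 0.40704487 -0.10091956  0.13602748] [0.61602727 0.11946427 0.14790131]
lid [ 0.40198571 -0.14942808  0.16029707] [ 0.60733144 -0.09506366  0.3526659 ]
[-0.03901031 -0.11624931]
```

View pics/crop1.png

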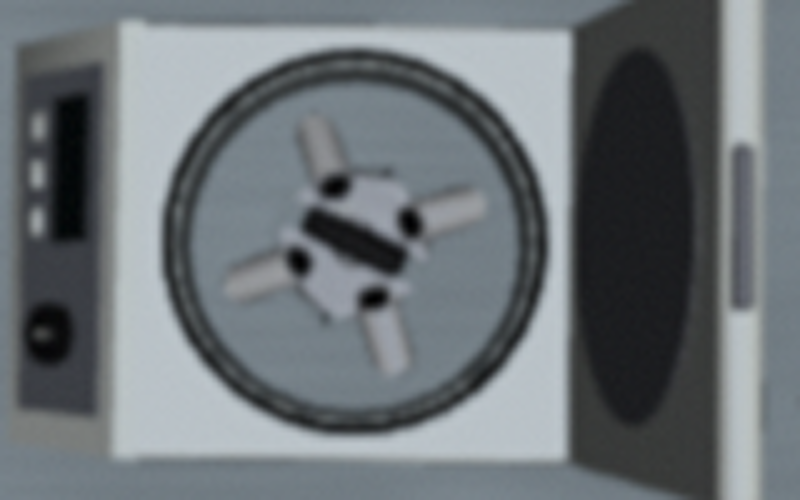

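The crop confirms the silver rotor in the bowl. Its grip runs from (305,220) to (400,265), and there are dark marks at the flange rim near (385,170) and (325,320). Next I'll enlarge the flange in both views to find the dogs.

Run:
```python
from h import *
p=bot.read_camera("top"); s=bot.read_camera("scene")
out=[]
for pic in (p,s):
    u,v=px(pic,[.509,.003,.10]).round().astype(int)
    c=pic["img"][v-20:v+20,u-20:u+20,::-1].astype(float)
    c=np.clip((c-20)*1.3,0,255).astype(np.uint8)
    out.append(cv2.resize(c,(400,400),interpolation=cv2.INTER_CUBIC)); print(u,v)
cv2.imwrite("pics/crop2.png",np.hstack(out))
# polar profile at z=.097 ring r=39..41 averaged over several frames
im=np.mean([bot.read_camera("top")["img"].astype(float) for _ in range(6)],0)
for r in (.036,.039,.041):
    row=[]
    for a in range(0,360,10):
        x=px(p,[.509+r*np.cos(np.radians(a)),.003+r*np.sin(np.radians(a)),.097]).astype(np.float32)
        row.append(int(cv2.getRectSubPix(im.mean(-1).astype(np.float32),(1,1),(float(x[0]),float(x[1])))[0,0]))
    print(r,row)
```

```text
325 204
319 200
0.036 [91, 76, 86, 112, 143, 130, 126, 129, 134, 109, 124, 148, 126, 108, 114, 113, 106, 137, 120, 121, 135, 128, 118, 139, 126, 123, 140, 118, 91, 68, 83, 141, 154, 137, 118, 111]
0.039 [105, 120, 125, 113, 131, 127, 127, 127, 127, 111, 129, 153, 122, 123, 124, 118, 99, 125, 120, 122, 156, 145, 119, 127, 124, 124, 128, 112, 125, 128, 111, 127, 138, 106, 106, 110]
0.041 [111, 131, 132, 112, 129, 126, 129, 130, 128, 117, 127, 153, 124, 126, 127, 124, 108, 124, 122, 120, 159, 142, 121, 124, 123, 125, 125, 115, 135, 149, 117, 122, 129, 100, 112, 121]
```

View pics/crop2.png

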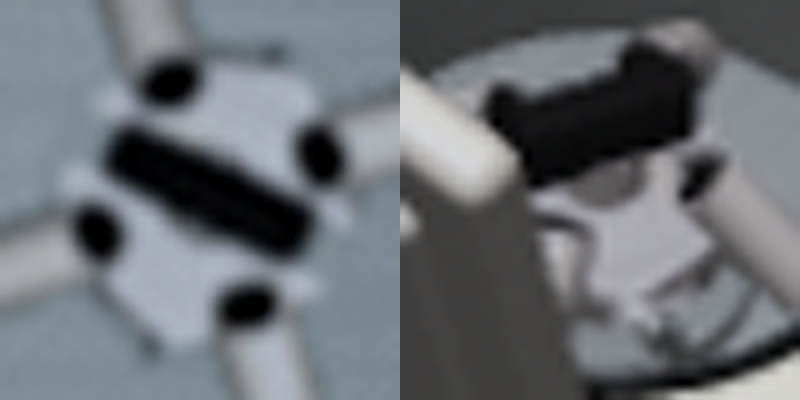

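The dark spots at crop px (275,55) and (150,345) are likely the dog ends, near -25° in world, but the shading leaves some doubt. The plan is to hold the wing loosely, turn it clockwise from 63° and watch for the drop. I'll rise first to clear the lid.

>>> send_rows(deltas="0 0 -0.05 0; 0 0 -0.1 0; 0 0 -0.15 0; 0 0 -0.2 0; 0 0 -0.25 0", claw=1)

```text
t: 2.6
eef_pos: [0.2699, -0.6182, 0.4917]
tool_rot: [0.0, 0.979, 0.204, 0.0]
contact_force: [1.8, -1.2, 0.3]
gripper_width: 0.999
grasp_force: 0.0
```

>>> send_rows(deltas="0.033 -0.0335 0 0; 0.066 -0.067 0 0; 0.1 -0.1 0 0; 0.133 -0.134 0 0; 0.166 -0.168 0 0")

```text
t: 3.1
eef_pos: [0.3554, -0.3962, 0.4895]
tool_rot: [0.0, 0.979, 0.204, 0.0]
contact_force: [1.7, 0.7, 0.1]
gripper_width: 1.0
grasp_force: 0.0
```

>>> send_rows(deltas="0.033 -0.0335 0 0; 0.066 -0.067 0 0; 0.1 -0.1 0 0; 0.133 -0.134 0 0; 0.166 -0.168 0 0")

```text
t: 3.6
eef_pos: [0.4401, -0.1758, 0.4896]
tool_rot: [0.0, 0.979, 0.204, 0.0]
contact_force: [1.6, -0.6, -0.4]
gripper_width: 1.002
grasp_force: 0.0
```

>>> send_rows(deltas="0.033 -0.0335 0 -8; 0.066 -0.067 0 -16; 0.1 -0.1 0 -24; 0.135 -0.138 0 -32; 0.135 -0.138 0 -40")

```text
t: 4.1
eef_pos: [0.509, 0.0105, 0.4893]
tool_rot: [-0.001, 0.845, 0.534, 0.001]
contact_force: [0.2, -0.5, 0.9]
gripper_width: 1.004
grasp_force: 0.0
```

```bash
cat >> h.py <<'E'
def st():
    o=bot.get_obs(); M=R.from_quat(np.roll(o["tool_rot"],-1)).as_matrix()
    print("t",o["t"].round(2),"pos",o["eef_pos"].round(4),"xyaw",np.degrees(np.arctan2(M[1,0],M[0,0])).round(1),"z",M[:,2].round(3),"F",o["contact_force"].round(1),"T",o["torque"].round(2),"w",round(float(o["gripper_width"]),3),"g",round(float(o["grasp_force"]),1),"q",o["q"].round(2))
    return o,M
def to(x,yaw=None):
    o,M=st(); print("tool delta",(M.T@(np.array(x)-o["eef_pos"])).round(4), end=" ")
    if yaw is not None: print("spin",round((np.degrees(np.arctan2(M[1,0],M[0,0]))-yaw+180)%360-180,1))
E
python3 -c "
from h import *
to([.509,.002,.25],63)"
```

```text
Traceback (most recent call last):
  File "h.py", line 22, in to
    o,M=st(); print("tool delta",(M.T@(np.array(x)-o["eef_pos"])).round(4), end=" ")
        ~~^^
  File "h.py", line 19, in st
    print("t",o["t"].round(2),"pos",o["eef_pos"].round(4),"xyaw",np.degrees(np.arctan2(M[1,0],M[0,0])).round(1),"z",M[:,2].round(3),"F",o["contact_force"].round(1),"T",o["torque"].round(2),"w",round(float(o["gripper_width"]),3),"g",round(float(o["grasp_force"]),1),"q",o["q"].round(2))
              ^^^^^^^^^^^^
AttributeError: 'float' object has no attribute 'round'
```

>>> send_rows(deltas="-0.007 0.003 0.05 0; -0.007 0.003 0.1 0; -0.007 0.003 0.15 0; -0.007 0.003 0.2 0; -0.007 0.003 0.25 0")

```text
t: 4.6
eef_pos: [0.5078, -0.0051, 0.2384]
tool_rot: [0.0, 0.85, 0.527, 0.0]
contact_force: [1.2, -0.6, 0.2]
gripper_width: 0.996
grasp_force: 0.0
```

>>> send_rows(deltas="0 0 0.03 0; 0 0 0.05 0; 0 0 0.05 0")

```text
t: 4.9
eef_pos: [0.506, -0.0052, 0.1873]
tool_rot: [-0.001, 0.85, 0.527, -0.002]
contact_force: [-0.4, -0.7, 0.4]
gripper_width: 0.998
grasp_force: 0.0
```

```bash
sed -i 's/o\["t"\].round(2)/round(float(o["t"]),2)/' h.py
python3 -c "
from h import *
to([.509,.003,.144],63)
p=bot.read_camera('top');s=bot.read_camera('scene')
for pic in (p,s):
    for q in ('rotor_grip','spindle_face','rotor'): print(q,[(l['xyz'].round(3) if hasattr(l['xyz'],'round') else np.round(l['xyz'],3),round(l['confidence'],2)) for l in bot.landmark_of(pic,q)])
"
```

```text
t 4.9 pos [ 0.506  -0.0052  0.1873] xyaw 63.6 z [-0.006  0.    -1.   ] F [-0.4 -0.7  0.4] T [-0.06 -0.05  0.05] w 0.998 g 0.0 q [ 0.3   0.31 -0.49  1.98  0.18  0.91 -0.74]
tool delta [ 0.0088 -0.0007  0.0433] spin 0.6
rotor_grip [(array([0.284, 0.217, 0.103]), 0.6)]
spindle_face []
rotor [(array([0.284, 0.224, 0.048]), 0.82), (array([0.711, 0.249, 0.047]), 0.61)]
rotor_grip [(array([0.71 , 0.245, 0.1  ]), 0.87), (array([ 0.509, -0.   ,  0.153]), 0.71), (array([0.287, 0.216, 0.101]), 0.46)]
spindle_face [(array([ 0.509, -0.001,  0.085]), 0.47)]
rotor [(array([0.71 , 0.247, 0.045]), 0.95), (array([0.505, 0.002, 0.097]), 0.93), (array([0.281, 0.22 , 0.045]), 0.56)]
```

>>> send_rows(deltas="0.008 0 0.02 0; 0.008 0 0.042 0; 0.008 0 0.042 0")

```text
t: 5.6
eef_pos: [0.51, 0.0021, 0.1461]
tool_rot: [-0.001, 0.85, 0.527, -0.002]
contact_force: [-0.8, -0.2, 0.3]
gripper_width: 1.0
grasp_force: 0.0
```

>>> send_rows(deltas="0 0 0 0; 0 0 0 0; 0 0 0 0; 0 0 0 0; 0 0 0 0", claw=0.24, force=20)

```text
t: 6.1
eef_pos: [0.5118, 0.0022, 0.1483]
tool_rot: [0.0, 0.85, 0.527, 0.0]
contact_force: [0.1, -0.7, -0.2]
gripper_width: 0.241
grasp_force: 0.0
```

```bash
python3 -c "
from h import *
to([.509,.002,.144],63)
s=bot.read_camera('scene'); u,v=px(s,[.509,.003,.12]).astype(int); save(s,'c3.png',(u-50,v-40,u+50,v+40),7)
"
```

```text
t 6.1 pos [0.5118 0.0022 0.1483] xyaw 63.6 z [ 0.001 -0.    -1.   ] F [ 0.1 -0.7 -0.2] T [ 0.01 -0.03 -0.  ] w 0.241 g 0.0 q [ 0.27  0.37 -0.48  2.    0.23  0.82 -0.8 ]
tool delta [-0.0014 -0.0024  0.0043] spin 0.6
```

View pics/c3.png

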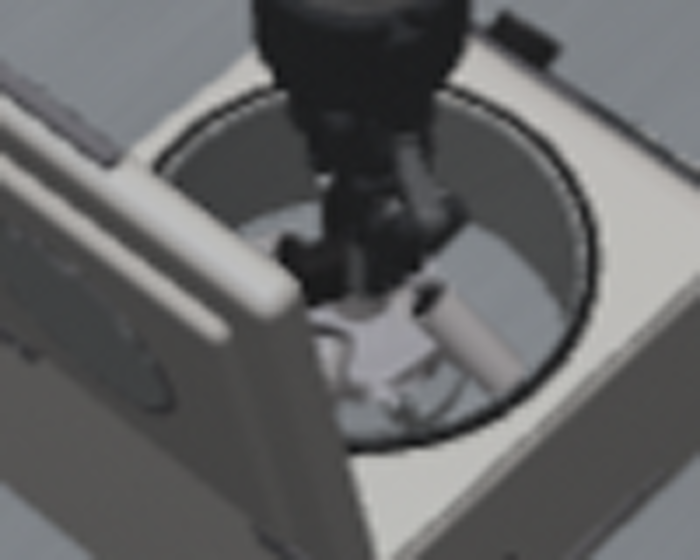

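The fingers straddle the wing, so I start turning clockwise.

>>> send_rows(deltas="-0.001 -0.002 0.004 4; -0.001 -0.002 0.004 8; -0.001 -0.002 0.004 12; -0.001 -0.002 0.004 16; -0.001 -0.002 0.004 20")

```text
t: 6.65
eef_pos: [0.5093, 0.0022, 0.1439]
tool_rot: [0.0, 0.929, 0.37, -0.0]
contact_force: [-0.3, 0.2, -1.2]
gripper_width: 0.235
grasp_force: 1.7
```

>>> send_rows(deltas="0 0 0 4; 0 0 0 8; 0 0 0 12; 0 0 0 16; 0 0 0 20")

```text
t: 7.15
eef_pos: [0.5093, 0.0023, 0.1439]
tool_rot: [0.0, 0.979, 0.203, -0.0]
contact_force: [-0.1, -0.7, 0.2]
gripper_width: 0.241
grasp_force: 1.7
```

```bash
cat > look.py <<'E'
from h import *
import sys
o,M=st()
s=bot.read_camera('scene'); w=cloud(s)
u,v=px(s,[.51,.003,.12]).astype(int)
d=np.hypot(w[...,0]-.509,w[...,1]-.002); g=(d<.036)&(d>.008)&(w[...,2]>.095)&(w[...,2]<.118)&(s["img"].min(-1)>100)
print("flange top z",len(w[g]),np.nanmedian(w[g][:,2]).round(4))
for q in ('rotor_grip','rotor','rotor_sleeve'): print(q,[(np.round(l['xyz'],3),round(l['confidence'],2)) for l in bot.landmark_of(s,q) if abs(l['xyz'][0]-.51)<.1 and abs(l['xyz'][1])<.1])
save(s,sys.argv[1],(u-50,v-40,u+50,v+40),7)
E
python3 look.py c4.png
```

```text
t 7.15 pos [0.5093 0.0023 0.1439] xyaw 23.4 z [-0. -0. -1.] F [-0.1 -0.7  0.2] T [-0.04  0.03  0.09] w 0.241 g 1.7 q [ 0.15  0.35 -0.33  2.02  0.16  0.8  -1.43]
flange top z 143 0.1103
rotor_grip [(array([ 0.51 , -0.002,  0.15 ]), 0.9)]
rotor [(array([0.508, 0.002, 0.098]), 0.88)]
rotor_sleeve [(array([ 0.499, -0.047,  0.111]), 0.79)]
```

View pics/c4.png

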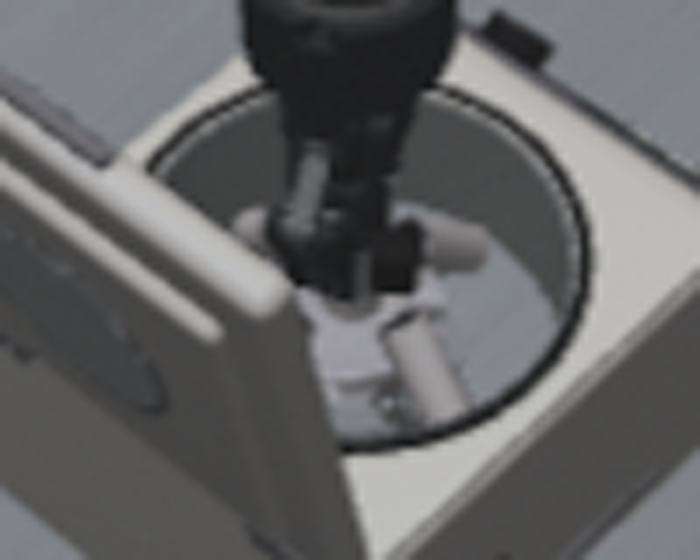

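The rotor turns with the tool while the dog end stays at crop px (390,405), so the dog is fixed at about -25° in world. I'll keep turning, slower as it gets close.

>>> send_rows(deltas="0 0 0 5; 0 0 0 10; 0 0 0 15; 0 0 0 20; 0 0 0 25")

```text
t: 7.85
eef_pos: [0.5094, 0.0023, 0.1439]
tool_rot: [-0.0, 1.0, -0.013, 0.0]
contact_force: [0.5, 0.4, 0.5]
gripper_width: 0.243
grasp_force: 1.8
```

>>> send_rows(deltas="0 0 0 2; 0 0 0 4; 0 0 0 6; 0 0 0 8; 0 0 0 10")

```text
t: 8.35
eef_pos: [0.5094, 0.0023, 0.1439]
tool_rot: [-0.0, 0.995, -0.099, 0.0]
contact_force: [0.6, 0.1, 0.5]
gripper_width: 0.243
grasp_force: 1.9
```

```bash
python3 look.py c5.png; python3 -c "
from h import *
s=bot.read_camera('scene')
u,v=px(s,[.51,.003,.12]).astype(int); a,b=u-50+390/7,v-40+403/7
T=np.linalg.inv(s['camera_from_world']); d=T[:3,:3]@np.array([(a-s['cx'])/s['fx'],-(b-s['cy'])/s['fy'],-1]); 
for z in (.085,.097): 
    x=T[:3,3]+d*(z-T[2,3])/d[2]; r=x[:2]-[.509,.002]; print(x, np.hypot(*r), np.degrees(np.arctan2(r[1],r[0])))
"
```

```text
t 8.35 pos [0.5094 0.0023 0.1439] xyaw -11.4 z [ 0.  0. -1.] F [0.6 0.1 0.5] T [0.01 0.02 0.06] w 0.243 g 1.9 q [ 0.04  0.34 -0.21  2.03  0.1   0.79 -1.99]
flange top z 104 0.11
rotor_grip [(array([0.509, 0.001, 0.15 ]), 0.6)]
rotor [(array([0.505, 0.002, 0.098]), 0.58)]
rotor_sleeve [(array([ 0.475, -0.033,  0.106]), 0.67)]
[ 0.54065834 -0.0097494   0.085     ] 0.03376831200457811 -20.3614708705244
[ 0.54608982 -0.01627513  0.097     ] 0.04134773455171349 -26.23068559112284
```

>>> send_rows(deltas="0 0 0 2; 0 0 0 4; 0 0 0 6; 0 0 0 8; 0 0 0 10")

```text
t: 9.1
eef_pos: [0.5093, 0.0023, 0.1439]
tool_rot: [-0.0, 0.983, -0.186, 0.0]
contact_force: [0.6, -0.2, -0.6]
gripper_width: 0.239
grasp_force: 1.9
```

>>> send_rows(deltas="0 0 0 1.5; 0 0 0 3; 0 0 0 4.5; 0 0 0 6; 0 0 0 7.5")

```text
t: 9.6
eef_pos: [0.5093, 0.0023, 0.1439]
tool_rot: [0.0, 0.968, -0.251, -0.0]
contact_force: [-0.0, -0.5, -0.7]
gripper_width: 0.239
grasp_force: 1.8
```

```bash
python3 look.py c6.png
```

```text
t 9.6 pos [0.5093 0.0023 0.1439] xyaw -29.0 z [-0. -0. -1.] F [-0.  -0.5 -0.7] T [-0.04 -0.01  0.09] w 0.239 g 1.8 q [-0.01  0.33 -0.14  2.03  0.07  0.78 -2.27]
flange top z 110 0.1097
rotor_grip [(array([ 0.508, -0.002, -0.001]), 0.7)]
rotor [(array([0.506, 0.002, 0.099]), 0.84)]
rotor_sleeve [(array([ 0.466, -0.02 ,  0.108]), 0.66), (array([ 0.508, -0.   ,  0.002]), 0.57)]
```

>>> send_rows(deltas="0 0 0 1.5; 0 0 0 3; 0 0 0 4.5; 0 0 0 6; 0 0 0 7")

```text
t: 10.3
eef_pos: [0.5096, 0.0024, 0.1441]
tool_rot: [-0.0, 0.951, -0.309, 0.0]
contact_force: [0.1, -0.5, 0.9]
gripper_width: 0.238
grasp_force: 1.2
```

```bash
python3 look.py c7.png
```

```text
t 10.3 pos [0.5096 0.0024 0.1441] xyaw -36.0 z [ 0.001  0.    -1.   ] F [ 0.1 -0.5  0.9] T [-0.01  0.03 -0.  ] w 0.238 g 1.2 q [-0.03  0.33 -0.12  2.03  0.05  0.78 -2.38]
flange top z 132 0.1029
rotor_grip [(array([0.509, 0.   , 0.143]), 0.92)]
rotor [(array([0.509, 0.   , 0.09 ]), 0.7)]
rotor_sleeve [(array([ 0.465, -0.016,  0.103]), 0.79)]
```

View pics/c7.png

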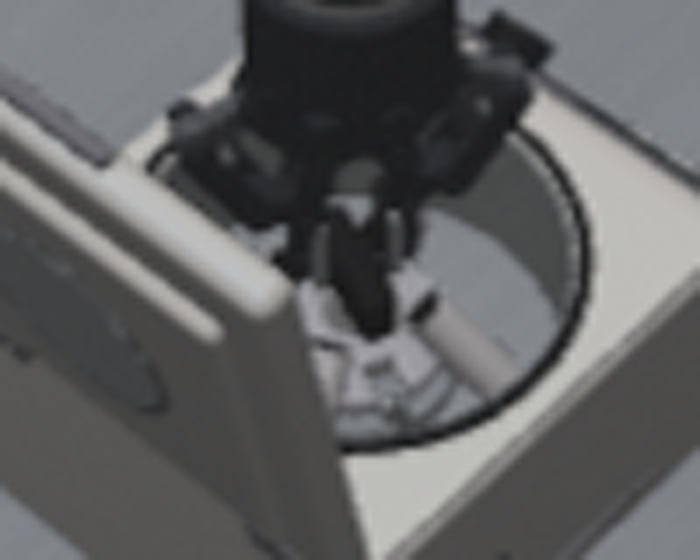

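Flange top fell from 0.110 to 0.103, so the slots are over the dogs. Next I lift off, shut the fingers and press on the wing top.

>>> send_rows(deltas="0 0 0 -6; 0 0 0 -9; 0 0 -0.015 -9; 0 0 -0.035 -9; 0 0 -0.045 -9", claw=0.4)

```text
t: 11.0
eef_pos: [0.5099, 0.0023, 0.1901]
tool_rot: [-0.0, 0.973, -0.233, 0.001]
contact_force: [0.5, 0.3, -0.1]
gripper_width: 0.398
grasp_force: 0.0
```

>>> send_rows(deltas="0 0 0 0; 0 0 0 0; 0 0 0 0; 0 0 0 0; 0 0 0 0", claw=0)

```text
t: 11.5
eef_pos: [0.509, 0.0023, 0.1883]
tool_rot: [0.0, 0.973, -0.233, -0.001]
contact_force: [0.4, 0.4, 0.6]
gripper_width: -0.0
grasp_force: 0.0
```

>>> send_rows(deltas="0 0 0.015 0; 0 0 0.025 0; 0 0 0.029 0; 0 0 0.031 0; 0 0 0.033 0")

```text
t: 12.0
eef_pos: [0.5095, 0.0023, 0.1559]
tool_rot: [-0.0, 0.973, -0.233, 0.0]
contact_force: [0.4, -0.4, 0.5]
gripper_width: -0.002
grasp_force: 0.0
```

```bash
python3 look.py c8.png
```

```text
t 12.0 pos [0.5095 0.0023 0.1559] xyaw -26.9 z [ 0.  0. -1.] F [ 0.4 -0.4  0.5] T [-0.02 -0.01  0.  ] w -0.002 g 0.0 q [-0.    0.32 -0.15  2.02  0.06  0.81 -2.23]
flange top z 145 0.1025
rotor_grip [(array([0.512, 0.001, 0.146]), 0.83), (array([0.509, 0.002, 0.087]), 0.32)]
rotor [(array([0.509, 0.002, 0.09 ]), 0.91)]
rotor_sleeve [(array([ 0.465, -0.016,  0.1  ]), 0.68), (array([0.507, 0.003, 0.091]), 0.61)]
```

Near contact. I'll press slowly in small steps.

>>> send_rows(deltas="0 0 0.001 0; 0 0 0.002 0; 0 0 0.003 0; 0 0 0.003 0")

```text
t: 12.6
eef_pos: [0.5097, 0.0023, 0.1532]
tool_rot: [-0.0, 0.973, -0.233, 0.0]
contact_force: [0.0, -0.3, 3.4]
gripper_width: 0.002
grasp_force: 1.5
```

>>> send_rows(deltas="0 0 0.001 0; 0 0 0.002 0; 0 0 0.003 0; 0 0 0.003 0")

```text
t: 13.0
eef_pos: [0.5088, 0.0021, 0.1494]
tool_rot: [0.0, 0.973, -0.233, -0.001]
contact_force: [-0.5, -0.6, -0.6]
gripper_width: -0.002
grasp_force: 0.0
```

>>> send_rows(deltas="0 0 0.001 0; 0 0 0.002 0; 0 0 0.003 0; 0 0 0.003 0")

```text
t: 13.4
eef_pos: [0.5092, 0.0022, 0.148]
tool_rot: [0.0, 0.973, -0.233, -0.0]
contact_force: [-5.0, -0.2, 13.6]
gripper_width: 0.0
grasp_force: 6.8
```

```bash
python3 look.py c9.png
```

```text
t 13.4 pos [0.5092 0.0022 0.148 ] xyaw -26.9 z [-0. -0. -1.] F [-5.  -0.2 13.6] T [-0.09  1.24 -0.  ] w 0.0 g 6.8 q [-0.    0.33 -0.15  2.03  0.07  0.79 -2.23]
flange top z 125 0.0993
rotor_grip [(array([0.51 , 0.002, 0.14 ]), 0.9)]
rotor [(array([0.509, 0.003, 0.086]), 0.74)]
rotor_sleeve [(array([ 0.464, -0.015,  0.094]), 0.67)]
```

>>> send_rows(deltas="0 0 0.001 0; 0 0 0.003 0; 0 0 0.004 0; 0 0 0.004 0")

```text
t: 14.0
eef_pos: [0.5094, 0.0022, 0.1478]
tool_rot: [0.0, 0.972, -0.233, 0.0]
contact_force: [-18.8, -0.7, 51.1]
gripper_width: -0.004
grasp_force: 25.6
```

```bash
python3 look.py c10.png
```

```text
t 14.0 pos [0.5094 0.0022 0.1478] xyaw -26.9 z [ 0.001 -0.001 -1.   ] F [-18.8  -0.7  51.1] T [-0.24  4.29 -0.06] w -0.004 g 25.6 q [-0.    0.33 -0.15  2.03  0.07  0.79 -2.23]
flange top z 133 0.099
rotor_grip [(array([0.511, 0.001, 0.14 ]), 0.77)]
rotor [(array([0.508, 0.003, 0.087]), 0.58)]
rotor_sleeve [(array([ 0.464, -0.018,  0.099]), 0.78), (array([0.51 , 0.002, 0.142]), 0.26), (array([ 0.506, -0.002,  0.002]), 0.23)]
```

It took 51 N with no further travel and the wing top is at 0.140 m, so the rotor is home. I'll lift straight up and go over to the back of the lid.

>>> send_rows(deltas="0 0 -0.01 0; 0 0 -0.05 0; 0 0 -0.1 -7; 0 0 -0.15 -14; 0 0 -0.2 -21")

```text
t: 14.7
eef_pos: [0.5088, 0.0022, 0.3448]
tool_rot: [0.0, 0.999, -0.049, -0.0]
contact_force: [1.8, 0.2, 0.5]
gripper_width: 0.002
grasp_force: 0.0
```

>>> send_rows(deltas="0 0 -0.05 -6; 0 0 -0.1 -6; 0 0 -0.12 -6; 0 0 -0.12 -6")

```text
t: 15.1
eef_pos: [0.5105, 0.0024, 0.4666]
tool_rot: [-0.0, 1.0, 0.001, 0.003]
contact_force: [-0.3, 0.3, -0.4]
gripper_width: -0.003
grasp_force: 0.0
```

```bash
cat > lid.py <<'E'
from h import *
import sys
o,M=st()
for c in ("scene","top"):
    s=bot.read_camera(c)
    for q in ('lid_edge','lid_hinge','rotor'): print(c,q,[(np.round(l['xyz'],3),round(l['confidence'],2)) for l in bot.landmark_of(s,q) if abs(l['xyz'][0]-.51)<.12 and abs(l['xyz'][1])<.25])
    save(s,sys.argv[1]+c+".png")
E
python3 lid.py d1
```

```text
t 15.1 pos [0.5105 0.0024 0.4666] xyaw 0.1 z [ 0.007  0.    -1.   ] F [-0.3  0.3 -0.4] T [ 0.04 -0.01  0.03] w -0.003 g 0.0 q [ 0.06  0.07 -0.2   1.59  0.02  1.48 -1.71]
scene lid_edge [(array([ 0.502, -0.146,  0.342]), 0.74), (array([ 0.504, -0.095,  0.148]), 0.69), (array([ 0.466, -0.018,  0.095]), 0.32), (array([0.511, 0.002, 0.089]), 0.26)]
scene lid_hinge [(array([ 0.505, -0.095,  0.147]), 0.65)]
scene rotor [(array([0.506, 0.002, 0.086]), 0.9), (array([0.511, 0.001, 0.14 ]), 0.31)]
top lid_edge []
top lid_hinge []
top rotor []
```

Rotor origin reads z 0.086, so it stayed home. Now I go behind the lid.

>>> send_rows(deltas="0 0.045 0 0; 0 0.09 0 0; 0 0.135 0 0; -0.003 0.18 0 0; -0.003 0.217 0 0")

```text
t: 16.0
eef_pos: [0.5058, -0.2176, 0.4625]
tool_rot: [0.0, 1.0, -0.0, -0.0]
contact_force: [0.9, -0.3, -0.2]
gripper_width: 0.003
grasp_force: 0.0
```

>>> send_rows(deltas="0 0 0 0; 0 0 0.045 0; 0 0 0.09 0; 0 0 0.13 0; 0 0 0.16 0")

```text
t: 16.5
eef_pos: [0.5056, -0.2136, 0.2998]
tool_rot: [-0.001, 1.0, 0.001, -0.002]
contact_force: [0.4, 1.2, -0.9]
gripper_width: 0.0
grasp_force: 0.0
```

```bash
python3 lid.py d2
```

```text
t 16.5 pos [ 0.5056 -0.2136  0.2998] xyaw 0.1 z [-0.003  0.001 -1.   ] F [ 0.4  1.2 -0.9] T [0.02 0.   0.02] w 0.0 g 0.0 q [ 0.31  0.22 -0.03  1.78  0.01  1.14 -1.29]
scene lid_edge [(array([ 0.503, -0.146,  0.342]), 0.62)]
scene lid_hinge [(array([ 0.505, -0.094,  0.145]), 0.93)]
scene rotor [(array([ 0.511, -0.001,  0.086]), 0.66), (array([0.506, 0.005, 0.086]), 0.62), (array([0.51 , 0.002, 0.141]), 0.58)]
top lid_edge [(array([ 0.503, -0.149,  0.337]), 0.95)]
top lid_hinge [(array([ 0.502, -0.095,  0.143]), 0.64)]
top rotor [(array([0.507, 0.003, 0.086]), 0.78)]
```

View pics/d2scene.png

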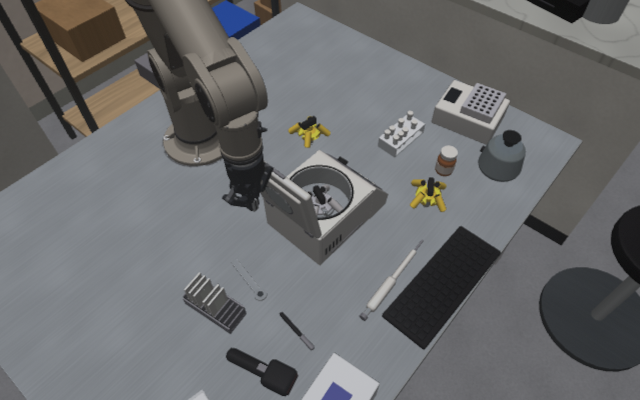

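The gripper at (245,185) stands behind the open lid at (295,200), and the path is clear. Pushing towards +y.

>>> send_rows(deltas="0 -0.025 0 0; 0 -0.045 -0.003 0; 0 -0.065 -0.006 0; 0 -0.08 -0.008 0; 0 -0.1 -0.008 0")

```text
t: 17.4
eef_pos: [0.5081, -0.1156, 0.3132]
tool_rot: [0.001, 1.0, -0.0, 0.003]
contact_force: [3.7, -3.6, 2.9]
gripper_width: 0.001
grasp_force: 1.9
```

```bash
python3 lid.py d3
```

```text
t 17.4 pos [ 0.5081 -0.1156  0.3132] xyaw -0.0 z [ 0.005 -0.002 -1.   ] F [ 3.7 -3.6  2.9] T [-0.47 -0.49 -0.02] w 0.001 g 1.9 q [ 0.19  0.16 -0.09  1.83  0.02  1.15 -1.48]
scene lid_edge [(array([ 0.505, -0.09 ,  0.35 ]), 0.64)]
scene lid_hinge [(array([ 0.504, -0.096,  0.146]), 0.9)]
scene rotor [(array([0.507, 0.004, 0.087]), 0.61)]
top lid_edge [(array([ 0.507, -0.088,  0.349]), 0.73)]
top lid_hinge [(array([ 0.462, -0.012,  0.095]), 0.55)]
top rotor [(array([0.51 , 0.   , 0.084]), 0.95)]
```

>>> send_rows(deltas="0 -0.022 0.002 0; 0 -0.042 0.006 0; 0 -0.062 0.012 0; 0 -0.08 0.021 0; 0 -0.097 0.032 0")

```text
t: 18.3
eef_pos: [0.507, -0.0185, 0.2793]
tool_rot: [0.0, 1.0, 0.0, 0.001]
contact_force: [2.2, -1.4, 2.0]
gripper_width: 0.002
grasp_force: 1.3
```

```bash
python3 lid.py d4
```

```text
t 18.3 pos [ 0.507  -0.0185  0.2793] xyaw 0.0 z [ 0.002 -0.001 -1.   ] F [ 2.2 -1.4  2. ] T [-0.33 -0.38 -0.06] w 0.002 g 1.3 q [ 0.06  0.17 -0.17  1.89  0.03  1.08 -1.69]
scene lid_edge [(array([0.512, 0.03 , 0.305]), 0.98)]
scene lid_hinge [(array([ 0.508, -0.097,  0.145]), 0.94)]
scene rotor []
top lid_edge []
top lid_hinge []
top rotor []
```

>>> send_rows(deltas="0 -0.015 0.013 0; 0 -0.029 0.028 0; 0 -0.041 0.046 0; 0 -0.05 0.063 0; 0 -0.055 0.077 0")

```text
t: 19.2
eef_pos: [0.5069, 0.0376, 0.2018]
tool_rot: [-0.0, 1.0, 0.001, 0.001]
contact_force: [0.9, 0.3, 1.1]
gripper_width: 0.001
grasp_force: 0.8
```

>>> send_rows(deltas="0 -0.002 0.008 0; 0 -0.004 0.014 0; 0 -0.005 0.02 0; 0 -0.005 0.025 0; 0 -0.005 0.027 0")

```text
t: 19.7
eef_pos: [0.5066, 0.0423, 0.1768]
tool_rot: [0.0, 1.0, 0.001, 0.0]
contact_force: [-12.0, -1.2, 35.1]
gripper_width: 0.002
grasp_force: 17.4
```

```bash
python3 lid.py d5
```

```text
t 19.7 pos [0.5066 0.0423 0.1768] xyaw 0.1 z [ 0.001 -0.    -1.   ] F [-12.   -1.2  35.1] T [-0.2   2.73 -0.01] w 0.002 g 17.4 q [-0.03  0.29 -0.21  2.    0.08  0.86 -1.85]
scene lid_edge [(array([0.514, 0.105, 0.165]), 0.8)]
scene lid_hinge [(array([ 0.505, -0.092,  0.146]), 0.87)]
scene rotor []
top lid_edge []
top lid_hinge [(array([ 0.508, -0.095,  0.144]), 0.87)]
top rotor []
```

The lid is at its stop, 35 N with the tip at shut height. Retracting for a check.

>>> send_rows(deltas="0 0 -0.02 0; 0 0 -0.06 0; 0 0 -0.1 0; 0 0 -0.15 0; 0 0 -0.2 0")

```text
t: 20.6
eef_pos: [0.5057, 0.0416, 0.3766]
tool_rot: [0.0, 1.0, 0.001, -0.0]
contact_force: [1.5, -0.8, 0.1]
gripper_width: 0.002
grasp_force: 0.0
```

>>> send_rows(deltas="0 -0.045 0 0; 0 -0.09 0 0; 0 -0.135 0 0; 0 -0.135 0 0")

```text
t: 21.0
eef_pos: [0.5045, 0.1841, 0.3749]
tool_rot: [-0.002, 1.0, 0.006, -0.0]
contact_force: [0.1, 0.4, 0.2]
gripper_width: 0.003
grasp_force: 0.0
```

```bash
python3 lid.py d6
python3 - <<'E'
from h import *
for c in ("top","scene"):
    p=bot.read_camera(c); w=cloud(p)
    g=(abs(w[...,0]-.507)<.08)&(w[...,1]>-.07)&(w[...,1]<.07)&(w[...,2]>.12)&(w[...,2]<.22)
    P=w[g]; A=np.c_[P[:,:2],np.ones(len(P))]; k=np.linalg.lstsq(A,P[:,2],rcond=None)[0]; print(c,len(P),"slopes",k[:2].round(4),"z",np.median(P[:,2]).round(4))
E
```

```text
t 21.0 pos [0.5045 0.1841 0.3749] xyaw 0.6 z [-0.     0.003 -1.   ] F [0.1 0.4 0.2] T [0.01 0.01 0.03] w 0.003 g 0.0 q [-0.19  0.16 -0.32  1.68  0.05  1.3  -2.07]
scene lid_edge [(array([0.511, 0.105, 0.165]), 0.67)]
scene lid_hinge [(array([ 0.504, -0.094,  0.145]), 0.59)]
scene rotor []
top lid_edge [(array([0.513, 0.101, 0.163]), 0.78)]
top lid_hinge [(array([ 0.506, -0.099,  0.146]), 0.68)]
top rotor []
top 4324 slopes [ 0.0038 -0.0019] z 0.1685
scene 2618 slopes [0.0035 0.0018] z 0.1691
```

View pics/d6scene.png

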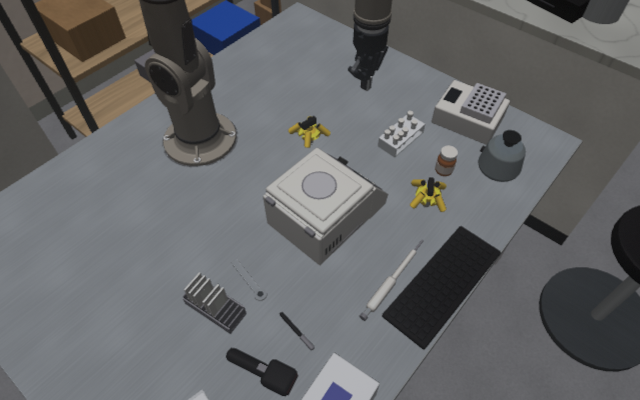

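The lid at (320,190) is shut with slope under 0.004, the bystanders are where they were, and the arm is clear. Handing in.

```bash
python3 -c "
from station import bot
print(bot.hand_in())"
```

```text
the job is handed in; nothing more can be done
None
```

I turned the rotor onto the dogs, pressed it home (51 N with no further travel), then closed the lid flat; no bystander appears to have moved, and I handed the job in at about 21 s without being told the verdict.

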